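Fetch the red-capped vial from behind the bottles for weighing

ROBOT

A 6-joint arm with a two-finger parallel gripper is mounted at the origin on a cart in front of the work surface, level with it; the furniture and walls round the work are solid. World frame = base frame: x ahead of the robot, y to its left, z up, the work surface at z = 0. Lengths are in m, angles in rad, forces in N, time in s.
With the tool pointing down it reaches from about 0.325 to 0.9 m from the base axis. Payload 6.1 kg.
Tool frame: the origin (TCP) lies between the finger pads; the fingertips stand 17 mm ahead of it and the grasp point (between the pads) lies 2 mm behind it; z points along the fingers, y is the line along which they close (so a half turn about z gives the same grasp; the last joint's range is limited). The gripper opens to 87 mm and grips with 3 to 60 N. Pads are 19 mm wide; open, the fingers measure 117 mm over their backs; the gripper's body (75 mm by 190 mm) begins 51 mm behind the grasp point.
Start: joints at [-1.379, 0.22, 1.526, -0, 1.395, -0.126], TCP at [0.195, -0.594, 0.24] pointing down, gripper open.
Joint ranges: [-2.98, 2.98], [-0.91, 2.08], [0.09, 2.57], [-1.24, 4.39], [0.2, 2.65], [-2.68, 2.68]. Speed limits (rad/s): [2.57, 2.57, 3.01, 3.14, 3.14, 3.14].

INTERFACE

Orientations are given as a unit quaternion [w, x, y, z].
In Python, from bench import ctrl, cams, ticket gives the robot as it stands. The module is installed in compiled form; this text tells all that it offers.
- The arm moves only by the shell command python3 -m inch 'ROWS' [FORCE]. ROWS is JSON, a list of rows, each a list of 3 entries, a list of its own where there are three numbers: the shift along the tool's x, y, z in mm, then the turn, a rotation vector about the tool's x, y, z in degrees, then the closure, from 0 (fully open) to 1 (shut). In form: [[[dx, dy, dz], [ax, ay, az], grip], ...]. A call has 1 to 20 rows; each row shifts and turns the commanded pose from where the row before left it, along the tool's axes as they then stand; what a row does not reach is not made up. A row lasts 1/10 s, in which the tool goes at most 50 mm and 8.59 degrees, less where a joint would pass 70% of its speed; a pose out of reach is approached as far as the arm can. A call is refused whole if a number of a shift passes 50 or a number of a turn 8.59, either way. A call with a gripper value outside its range is refused whole. The fingers move at their own pace and stop on an object; FORCE is the grip in N (left out, the last holds). Time passes only in rows, so rows that do not move let the fingers close. It gives the time, the measured TCP pose, the force, the opening and the grip force at its end, in the units of the state.
- ctrl.get_obs(): the state, without advancing time (a new reading comes with each control period).
- cams.capture(name): name is "scene" or "top"; returns a dict with "color" (480x640x3 uint8, red, green, blue), "depth" (480x640 float32, m along the optical axis (not along the pixel's ray), 0 where there is no reading), "intrinsics" (3x3 intrinsics, pixels), "cam_to_world" (4x4, takes a point from camera to world coordinates). Camera axes: x right, y down, z forward; pixel columns grow to the right and rows downward; lengths in m; the calibration is good to about 2 mm. A picture is of the moment at which its call begins.
- ticket.job_done(): hands the job in; it is judged then, once.
The state is a dict: "t": time; "joint_positions": joint angles; "joint_velocities": joint speeds; "joint_efforts": joint torques, N m; "position": TCP position; "ee_rot": TCP orientation; "force": force on the tool from outside, world axes, zero at the start; "moment": the same for the moment, N m; "gripper_width": finger opening in m; "gripper_force": force on a finger pad.
Only numpy, scipy, OpenCV 4.12 (cv2) and the standard library are available. Lean on these libraries where they do the work, as an engineer would, in place of code of your own. Each camera call takes 0.05 s, during which the arm holds its last target. There are 200 camera calls.

TASK

Weigh the red-capped vial that stands at the back of one lane of the blue rack: first lift the two containers that stand in front of it in that lane out onto the steel tray, both at once on the tray, then stand the vial in the middle of the balance's round pan. Finally put the two containers back exactly where they stood, so that everything but the red-capped vial ends where it was at the start; tip nothing over.

Things in the scene. Friction and masses are not known exactly. Their poses are not given: they have to be found in the camera images.
- rack: Blue fixed rack, 186 (x, front to back) x 168 mm; origin at underside centre. Floor 6 mm up. Two lanes along x, centred at y = +46 and -46 mm, 66 mm wide inside, side walls 5 mm thick to 51 mm above the table, back open, front lip 8 mm high. In each lane, front to back: two containers (x about -55, +7 mm) and a vial (x about +52): grip containers above the walls, the vial along x.
- red_vial: Small capped glass vial with RED cap, the one to fetch. 25 mm across, 48 mm tall (cap 24 mm across, from 37 mm up), 30 g. Origin at the centre of its underside, z up; round, so its yaw does not matter.
- black_vial: Small capped glass vial with BLACK cap, same size as the red one, at the back of the other lane; stays where it is. Origin at the centre of its underside, z up; round, so its yaw does not matter.
- green_bottle: Reagent bottle with white cap and green band, 43 mm across, 86 mm tall; cap 36 mm across from 62 mm up. About 70 g. Origin at the centre of its underside, z up; round, so its yaw does not matter.
- red_bottle: Brown reagent bottle with red cap and red band, 40 mm across, 78 mm tall; cap 34 mm across from 58 mm up. About 70 g. Origin at the centre of its underside, z up; round, so its yaw does not matter.
- pink_bottle: Brown reagent bottle with white cap and pink (magenta) band, in the rack, 37 mm across, 69 mm tall; cap 31 mm across from 50 mm up. About 70 g. Origin at the centre of its underside, z up; round, so its yaw does not matter.
- yellow_jar: White sample jar with yellow lid, 52 mm across, 66 mm tall; lid 48 mm across from 54 mm up. About 70 g. Origin at the centre of its underside, z up; round, so its yaw does not matter.
- tray: Shallow fixed steel tray, 120 (its x) x 180 mm (its y), origin at the centre of its underside, z up; floor 4 mm thick, 4 mm walls, rim 14 mm above the table. Room for two containers, 45 mm either side of its centre along y. Tray and balance may swap sides.
- balance: White fixed bench balance, 160 x 130 mm, 40 mm high, dark display at its front (-x) edge. Origin at table height under the centre of its round flat steel pan (96 mm across, rigid); pan top 50 mm above the origin.

How it is judged:
By the outcome, as a careful person would: the job done as asked, in the order asked, and still so for the second after the job is handed in, with the robot touching nothing.
It also fails if it takes over 131 s, if anything falls off the work surface, if the arm or the gripper's body presses on something with over 40 N, if the wrist force passes 120 N, or if a joint passes its speed limit or range.

## Working session

There is one attempt and no reset: what is moved stays moved. The work goes in short steps, Python scripts to look and compute and a shell command to move; the robot and the scene stay as the last step left them, time stands still between calls to the robot, and variables do not carry over. Pictures are saved under pics/ and viewed, at most 14 in all, crops included, and the job is handed in when it is done.

```bash
mkdir -p pics
cat > h.py <<'E'
from bench import ctrl,cams,ticket
import numpy as np,cv2
def cap(n,f=None):
    c=cams.capture(n)
    if f: cv2.imwrite('pics/'+f,c['color'][:,:,::-1])
    return c
def ray(c,u,v,z):
    K=c['intrinsics'];T=c['cam_to_world']
    d=T[:3,:3]@np.linalg.solve(K,[u,v,1.]);o=T[:3,3]
    return o+d*(z-o[2])/d[2]
def cloud(c):
    K=c['intrinsics'];T=c['cam_to_world'];d=c['depth']
    v,u=np.mgrid[:480,:640]
    P=np.stack([(u-K[0,2])/K[0,0]*d,(v-K[1,2])/K[1,1]*d,d],-1)
    return P@T[:3,:3].T+T[:3,3]
E
python3 - <<'E'
from h import *
for n in('scene','top'):
    c=cap(n,n+'0.png');print(n,c['cam_to_world'].round(3).tolist(),c['intrinsics'][0,0])
o=ctrl.get_obs();print(o['t'],o['position'],o['ee_rot'],o['gripper_width'])
E
```

```text
scene [[-0.71, -0.452, 0.54, -0.165], [-0.704, 0.443, -0.555, 0.806], [0.012, -0.774, -0.633, 0.885], [0.0, 0.0, 0.0, 1.0]] 605.4672027025612
top [[0.001, -0.976, 0.217, 0.329], [-1.0, -0.0, 0.004, 0.046], [-0.004, -0.217, -0.976, 1.041], [0.0, 0.0, 0.0, 1.0]] 448.34545809341927
0.1 [ 0.1951781  -0.5931848   0.23853444] [-8.68751300e-04  9.87402382e-01  1.58226991e-01 -3.08653618e-05] 0.08693141384634714
```

View pics/top0.png

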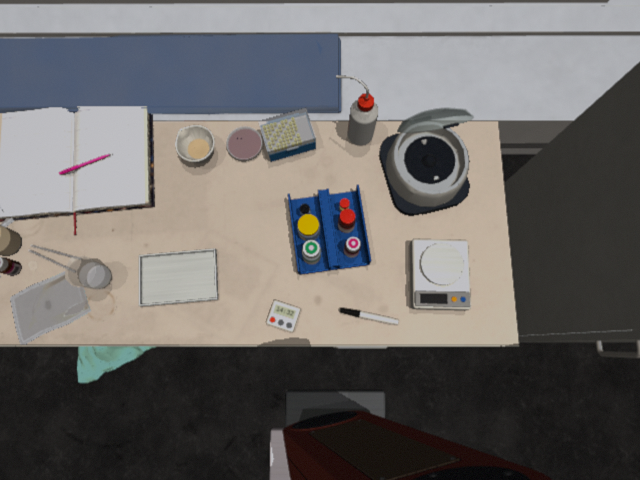

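View pics/scene0.png

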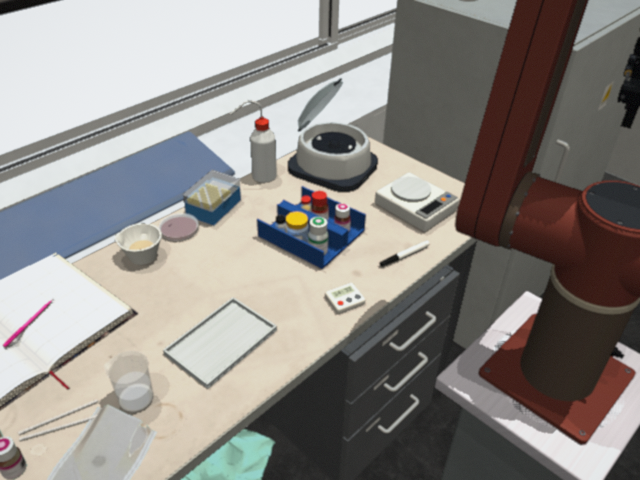

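The top view shows the red vial at (344,203), with the red bottle (347,218) and pink bottle (353,244) in front of it in the right lane. The tray is at (178,277) and the balance pan at (441,263). The scene view agrees.

Run:
```python
from h import *
c=cap('top');P=cloud(c);S=cap('scene');Q=cloud(S)
def rep(nm,u,v,r,zl,zh):
    for X in (P,):
        w=np.zeros((480,640),bool);w[v-r:v+r+1,u-r:u+r+1]=1
        m=w&(X[...,2]>zl)&(X[...,2]<zh)
        p=X[m].astype(np.float32)
        if len(p)<4: print(nm,len(p));continue
        (cx,cy),R=cv2.minEnclosingCircle(np.ascontiguousarray(p[:,:2]))
        print(nm,len(p),'circ',round(cx,4),round(cy,4),round(R,4),'mean',p.mean(0).round(4),'mid',((p.max(0)+p.min(0))/2).round(4))
rep('redvial',344,203,8,.048,.060)
rep('blackvial',305,209,8,.048,.060)
rep('redbot',347,216,11,.078,.09)
rep('pink',353,242,11,.069,.082)
rep('green',312,248,12,.086,.098)
rep('yellow',308,225,14,.066,.08)
rep('pan',441,263,32,.046,.06)
# tray rim, rack walls
def rect(nm,u0,u1,v0,v1,zl,zh):
    X=P[v0:v1,u0:u1].reshape(-1,3);p=X[(X[:,2]>zl)&(X[:,2]<zh)].astype(np.float32)
    print(nm,len(p),cv2.minAreaRect(np.ascontiguousarray(p[:,:2])))
rect('tray',130,228,240,312,.008,.03)
rect('rackwalls',280,378,180,282,.044,.054)
b=c['color'].astype(int);m=(b[...,2]>b[...,0]+50)
w=np.zeros_like(m);w[180:282,280:378]=1
p=P[m&w&(P[...,2]>.042)&(P[...,2]<.056)].astype(np.float32)
print('rack blue',len(p),cv2.minAreaRect(np.ascontiguousarray(p[:,:2])))
cv2.imwrite('pics/z1.png',cv2.resize(c['color'][180:320,280:480,::-1],(800,560),interpolation=cv2.INTER_CUBIC))
s=S['color'][170:275,240:380,::-1];cv2.imwrite('pics/z2.png',cv2.resize(s,(800,600),interpolation=cv2.INTER_CUBIC))
```

```text
redvial 74 circ 0.6506 -0.0033 0.0118 mean [ 0.6498 -0.0028  0.0522] mid [ 0.6502 -0.002   0.0526]
blackvial 78 circ 0.6372 0.089 0.0121 mean [0.6371 0.089  0.052 ] mid [0.6374 0.0893 0.0526]
redbot 184 circ 0.61 -0.0076 0.0174 mean [ 0.6099 -0.0079  0.0816] mid [ 0.6108 -0.008   0.0818]
pink 148 circ 0.5495 -0.0203 0.0156 mean [ 0.5492 -0.0201  0.0725] mid [ 0.5499 -0.02    0.0737]
green 212 circ 0.5353 0.0724 0.0186 mean [0.5351 0.0722 0.0897] mid [0.5351 0.0716 0.0914]
yellow 345 circ 0.5942 0.0801 0.0242 mean [0.5936 0.0798 0.0703] mid [0.5939 0.0792 0.0705]
pan 1331 circ 0.4956 -0.2117 0.064 mean [ 0.507  -0.2205  0.0491] mid [ 0.4956 -0.2207  0.0501]
tray 567 ((0.4837775230407715, 0.38450536131858826), (0.12085392326116562, 0.1826278120279312), 5.156012058258057)
rackwalls 1551 ((0.5934439301490784, 0.03332526236772537), (0.18501928448677063, 0.16838449239730835), 8.081775665283203)
rack blue 1140 ((0.5920587778091431, 0.03321521729230881), (0.18216224014759064, 0.16627831757068634), 8.0291748046875)
```

View pics/z1.png

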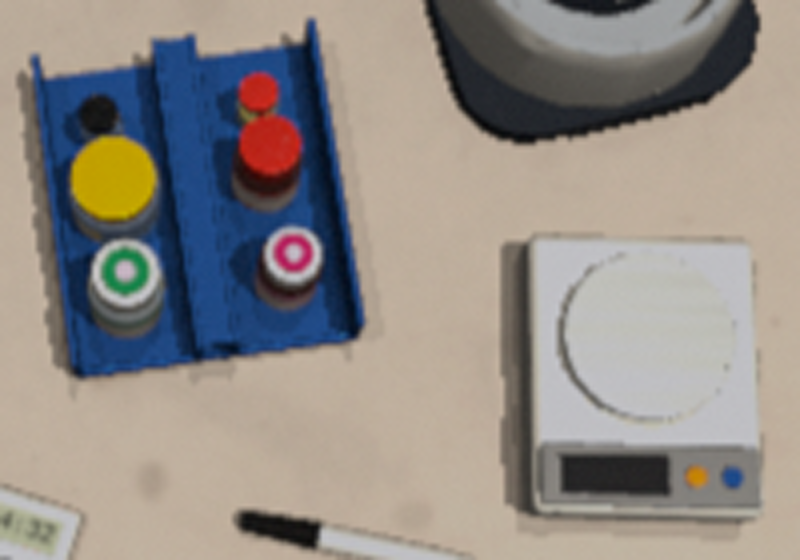

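The zoom confirms the right lane holds the pink bottle, the red bottle and the red vial. The rack yaw is about 8°. The pan centre is at crop (648,335), which is image (442,264).

```bash
cat >> h.py <<'E'
from scipy.spatial.transform import Rotation as Ro
def go(*ts):
    "tool-axis shift in mm from measured pose to each target in turn"
    o=ctrl.get_obs();q=o['ee_rot'];R=Ro.from_quat([q[1],q[2],q[3],q[0]]).as_matrix();p=o['position']
    x=R[:,0];print('t',round(o['t'],1),'pos',p.round(4),'yaw',round(np.degrees(np.arctan2(x[1],x[0])),2),'zdown',R[:,2].round(4),'w',round(o['gripper_width'],4),'gf',round(float(np.max(o['gripper_force'])),1),'F',np.round(o['force'],1))
    for t in ts:
        t=np.array(t);print(t,'->',(R.T@(t-p)*1000).round(1));p=t
E
python3 - <<'E'
from h import *
c=cap('top');P=cloud(c)
X=P[225:300,400:480];m=((X[...,2]>.0435)&(X[...,2]<.056)).astype(np.uint8)
m=cv2.morphologyEx(m,cv2.MORPH_OPEN,np.ones((7,7)))
n,l,s,ce=cv2.connectedComponentsWithStats(m);k=1+s[1:,4].argmax()
p=X[l==k].astype(np.float32);print(s[k],cv2.minEnclosingCircle(np.ascontiguousarray(p[:,:2])),p.mean(0))
print(ray(c,442,263.8,.05))
# obstacles behind the rack
a=P.reshape(-1,3);
for n,y0,y1 in(('behind vial',-.06,.06),):
    for z in(.06,.09,.12,.15,.2):
        q=a[(a[:,0]>.68)&(a[:,0]<1)&(a[:,1]>y0)&(a[:,1]<y1)&(a[:,2]>z)]
        print(z,len(q),q[:,0].min() if len(q) else'')
go()
E
python3 -m inch '[[[0,0,0],[0,0,5],0.3],[[0,0,0],[0,0,5.1],0.3]]'
python3 -c "
from h import *
go((.35,-.4,.24),(.5498,-.0203,.16))"
```

```text
[  21   18   42   42 1322] ((0.5081253051757812, -0.22080416977405548), 0.04818999767303467) [ 0.5072033  -0.22196212  0.04880175]
[ 0.50611193 -0.22132277  0.05      ]
0.06 875 0.8140605510530643
0.09 755 0.8140605510530643
0.12 588 0.8159782251448315
0.15 324 0.8282543978149713
0.2 88 0.8447698765513998
t 0.2 pos [ 0.1952 -0.5934  0.239 ] yaw 18.21 zdown [-2.e-04  1.e-03 -1.e+00] w 0.0873 gf 0.0 F [ 0.   0.2 -0.3]
t: 0.45
position: [0.1953, -0.5936, 0.2393]
ee_rot: [-0.0, 0.998, 0.069, -0.0]
force: [-1.3, -0.0, -0.7]
gripper_width: 0.078
gripper_force: 0.0
t 0.5 pos [ 0.1953 -0.5936  0.2393] yaw 7.91 zdown [-1.e-04  4.e-04 -1.e+00] w 0.078 gf 0.0 F [-1.3 -0.  -0.7]
[ 0.35 -0.4   0.24] -> [ 179.9 -170.4   -0.6]
[ 0.5498 -0.0203  0.16  ] -> [ 250.2 -348.6   80.1]
```

```bash
python3 -m inch '[[[15,-18,0],[0,0,0],0.3],[[29,-35,0],[0,0,0],0.3],[[29,-35,0],[0,0,0],0.3],[[29,-35,0],[0,0,0],0.3],[[29,-35,0],[0,0,0],0.3],[[29,-35,0],[0,0,0],0.3],[[29,-35,0],[0,0,0],0.3],[[29,-35,0],[0,0,0],0.3],[[29,-35,0],[0,0,0],0.3],[[29,-35,0],[0,0,0],0.3],[[29,-35,0],[0,0,0],0.3],[[29,-35,0],[0,0,0],0.3],[[29,-35,0],[0,0,0],0.3],[[29,-35,0],[0,0,0],0.3],[[29,-35,20],[0,0,0],0.3],[[9,-11,30],[0,0,0],0.3],[[0,0,30],[0,0,0],0.3],[[0,0,0],[0,0,0],0.3]]' | tail -3
python3 -c "
from h import *
go((.5498,-.0203,.073),(.61,-.0077,.16),(.61,-.0077,.082))
for t in((.4797,.4293),(.4878,.3397)):print(np.hypot(*t))"
```

```text
force: [0.0, 0.1, -0.2]
gripper_width: 0.0614
gripper_force: 0.0
t 2.2 pos [ 0.5445 -0.0179  0.1547] yaw 8.2 zdown [-0.0091  0.0015 -1.    ] w 0.0614 gf 0.0 F [ 0.   0.1 -0.2]
[ 0.5498 -0.0203  0.073 ] -> [ 5.7  3.4 81.6]
[ 0.61   -0.0077  0.16  ] -> [ 60.6  -4.1 -87.5]
[ 0.61   -0.0077  0.082 ] -> [ 0.7  0.2 78. ]
0.6437472951399485
0.5944282378891501
```

```bash
python3 -m inch '[[[3,2,10],[0,0,0],0.3],[[2,1,20],[0,0,0],0.3],[[0,0,20],[0,0,0],0.3],[[0,0,0],[0,0,0],0.3],[[0,0,0],[0,0,0],0.3]]' | tail -1
python3 -c "
from h import *
go((.5498,-.0203,.073))"
```

```text
gripper_force: 0.0
t 2.8 pos [ 0.5539 -0.0222  0.1108] yaw 8.05 zdown [ 1.4e-03 -2.0e-04 -1.0e+00] w 0.0609 gf 0.0 F [-0.1 -0.3  0.4]
[ 0.5498 -0.0203  0.073 ] -> [-3.9 -2.5 37.8]
```

```bash
python3 -m inch '[[[-4,-2.5,8],[0,0,0],0.3],[[0,0,15],[0,0,0],0.3],[[0,0,14.5],[0,0,0],0.3],[[0,0,0],[0,0,0],0.3],[[0,0,0],[0,0,0],0.3],[[0,0,0],[0,0,0],0.3]]' 20 | tail -1
python3 -c "
from h import *
go((.5498,-.0203,.073))"
```

```text
gripper_force: 0.0
t 3.4 pos [ 0.5492 -0.0196  0.0722] yaw 8.11 zdown [ 3.e-04 -0.e+00 -1.e+00] w 0.0606 gf 0.0 F [0.6 0.4 0.1]
[ 0.5498 -0.0203  0.073 ] -> [ 0.5  0.8 -0.8]
```

Close and lift.

```bash
python3 -m inch '[[[0.5,0.8,0],[0,0,0],0.5],[[0,0,0],[0,0,0],0.7],[[0,0,0],[0,0,0],0.8],[[0,0,0],[0,0,0],0.8],[[0,0,0],[0,0,0],0.8],[[0,0,0],[0,0,0],0.8]]' 20 | tail -2
python3 -c "
from h import *
go()"
python3 -m inch '[[[0,0,-5],[0,0,0],0.8],[[0,0,-15],[0,0,0],0.8],[[0,0,-25],[0,0,0],0.8],[[0,0,-30],[0,0,0],0.8],[[0,0,-15],[0,0,0],0.8],[[0,0,0],[0,0,0],0.8],[[0,0,0],[0,0,0],0.8],[[0,0,0],[0,0,0],0.8]]' | tail -2
python3 -c "
from h import *
go((.4797,.4293,.163),(.4797,.4293,.072))"
```

```text
gripper_width: 0.0303
gripper_force: 20.0
t 4.0 pos [ 0.5495 -0.0203  0.0721] yaw 8.11 zdown [ 2.e-04 -1.e-04 -1.e+00] w 0.0303 gf 20.0 F [-0.3  0.  -0. ]
gripper_width: 0.0301
gripper_force: 20.0
t 4.8 pos [ 0.5483 -0.0201  0.1604] yaw 8.1 zdown [-2.8e-03  5.0e-04 -1.0e+00] w 0.0301 gf 20.0 F [ 0.   0.2 -0.8]
[0.4797 0.4293 0.163 ] -> [  -4.6 -454.6   -2.2]
[0.4797 0.4293 0.072 ] -> [ 0.2  0.1 91. ]
```

```bash
python3 -m inch '[[[0,0,-20],[0,0,0],0.8],[[0,0,-25],[0,0,0],0.8],[[0,-10,0],[0,0,0],0.8],[[0,-20,0],[0,0,0],0.8],[[0,-30,0],[0,0,0],0.8],[[0,-35,0],[0,0,0],0.8],[[0,-35,0],[0,0,0],0.8],[[0,-35,0],[0,0,0],0.8],[[0,-35,0],[0,0,0],0.8],[[0,-35,0],[0,0,0],0.8],[[0,-35,0],[0,0,0],0.8],[[0,-35,0],[0,0,0],0.8],[[0,-35,0],[0,0,0],0.8],[[0,-35,0],[0,0,0],0.8],[[-4,-35,20],[0,0,0],0.8],[[0,-30,25],[0,0,0],0.8],[[0,-15,25],[0,0,0],0.8],[[0,0,0],[0,0,0],0.8],[[0,0,0],[0,0,0],0.8],[[0,0,0],[0,0,0],0.8]]' | tail -2
python3 -c "
from h import *
go((.4797,.4293,.071))"
```

```text
gripper_width: 0.0301
gripper_force: 20.0
t 6.8 pos [0.4819 0.4291 0.1377] yaw 8.07 zdown [ 8.e-04  2.e-04 -1.e+00] w 0.0301 gf 20.0 F [ 0.8  0.1 -0.8]
[0.4797 0.4293 0.071 ] -> [-2.2 -0.5 66.7]
```

```bash
python3 -m inch '[[[-2,-0.5,15],[0,0,0],0.8],[[0,0,20],[0,0,0],0.8],[[0,0,15],[0,0,0],0.8],[[0,0,8],[0,0,0],0.8],[[0,0,4],[0,0,0],0.8],[[0,0,2],[0,0,0],0.8],[[0,0,1],[0,0,0],0.8],[[0,0,0],[0,0,0],0.8],[[0,0,0],[0,0,0],0.8]]' | tail -2
python3 -c "
from h import *
go((.4797,.4293,.0705))"
```

```text
gripper_width: 0.0303
gripper_force: 20.0
t 7.7 pos [0.4796 0.4301 0.0727] yaw 8.11 zdown [ 9.e-04  7.e-04 -1.e+00] w 0.0303 gf 20.0 F [ 0.  -0.3 -1.1]
[0.4797 0.4293 0.0705] -> [-0.   0.8  2.2]
```

```bash
python3 -m inch '[[[0,0,1],[0,0,0],0.8],[[0,0,1],[0,0,0],0.8],[[0,0,0],[0,0,0],0.8],[[0,0,0],[0,0,0],0.8]]' | tail -5
python3 -m inch '[[[0,0,0],[0,0,0],0.6],[[0,0,0],[0,0,0],0.45],[[0,0,0],[0,0,0],0.45],[[0,0,0],[0,0,0],0.45],[[0,0,-10],[0,0,0],0.45],[[0,0,-20],[0,0,0],0.45],[[0,0,-35],[0,0,0],0.45],[[0,0,-35],[0,0,0],0.45],[[0,0,0],[0,0,0],0.45],[[0,0,0],[0,0,0],0.45]]' | tail -3
python3 -c "
from h import *
go((.61,-.0077,.172),(.61,-.0077,.079))"
```

```text
position: [0.4794, 0.4299, 0.0702]
ee_rot: [-0.0, 0.997, 0.071, 0.0]
force: [0.6, -0.5, -1.0]
gripper_width: 0.0304
gripper_force: 20.0
force: [-0.4, -0.1, -0.7]
gripper_width: 0.048
gripper_force: 0.0
t 9.1 pos [0.4801 0.4304 0.1723] yaw 8.11 zdown [ 0.003   0.0021 -1.    ] w 0.048 gf 0.0 F [-0.4 -0.1 -0.7]
[ 0.61   -0.0077  0.172 ] -> [ 6.68e+01  4.52e+02 -2.00e-01]
[ 0.61   -0.0077  0.079 ] -> [-0.3  0.2 93. ]
```

```bash
python3 -m inch '[[[3,20,0],[0,0,0],0.4],[[5,35,0],[0,0,0],0.35],[[6,40,0],[0,0,0],0.3],[[6,40,0],[0,0,0],0.3],[[6,40,0],[0,0,0],0.3],[[6,40,0],[0,0,0],0.3],[[6,40,0],[0,0,0],0.3],[[6,40,0],[0,0,0],0.3],[[6,40,0],[0,0,0],0.3],[[6,40,0],[0,0,0],0.3],[[6,40,0],[0,0,0],0.3],[[4,27,0],[0,0,0],0.3],[[1,10,15],[0,0,0],0.3],[[0,0,25],[0,0,0],0.3],[[0,0,10],[0,0,0],0.3],[[0,0,0],[0,0,0],0.3],[[0,0,0],[0,0,0],0.3],[[0,0,0],[0,0,0],0.3]]' | tail -3
python3 -c "
from h import *
go((.61,-.0077,.077))"
```

```text
force: [0.7, 0.3, 0.1]
gripper_width: 0.0605
gripper_force: 0.0
t 10.8 pos [ 0.61   -0.0076  0.1211] yaw 8.17 zdown [ 1.6e-03 -2.0e-04 -1.0e+00] w 0.0605 gf 0.0 F [0.7 0.3 0.1]
[ 0.61   -0.0077  0.077 ] -> [-0.1  0.1 44.1]
```

```bash
python3 -m inch '[[[0,0,14],[0,0,0],0.3],[[0,0,20],[0,0,0],0.3],[[0,0,10],[0,0,0],0.3],[[0,0,0],[0,0,0],0.3],[[0,0,0],[0,0,0],0.3],[[0,0,0],[0,0,0],0.5],[[0,0,0],[0,0,0],0.7],[[0,0,0],[0,0,0],0.8],[[0,0,0],[0,0,0],0.8],[[0,0,0],[0,0,0],0.8],[[0,0,0],[0,0,0],0.8]]' 20 | tail -2
python3 -c "
from h import *
go()"
python3 -m inch '[[[0,0,-5],[0,0,0],0.8],[[0,0,-15],[0,0,0],0.8],[[0,0,-25],[0,0,0],0.8],[[0,0,-30],[0,0,0],0.8],[[0,0,-30],[0,0,0],0.8],[[0,0,-25],[0,0,0],0.8],[[0,0,0],[0,0,0],0.8],[[0,0,0],[0,0,0],0.8],[[0,0,0],[0,0,0],0.8]]' | tail -2
python3 -c "
from h import *
go((.4878,.3397,.2),(.4878,.3397,.076))"
```

```text
gripper_width: 0.0333
gripper_force: 20.0
t 11.9 pos [ 0.6096 -0.0083  0.0763] yaw 8.11 zdown [ 5.e-04 -1.e-04 -1.e+00] w 0.0333 gf 20.0 F [0.3 0.1 1.4]
gripper_width: 0.0336
gripper_force: 20.0
t 12.8 pos [ 0.6084 -0.0081  0.2046] yaw 8.11 zdown [-2.5e-03  4.0e-04 -1.0e+00] w 0.0336 gf 20.0 F [ 0.2 -0.6 -1.6]
[0.4878 0.3397 0.2   ] -> [ -70.3 -361.4    5. ]
[0.4878 0.3397 0.076 ] -> [3.00e-01 1.00e-01 1.24e+02]
```

```bash
python3 -m inch '[[[-2,-10,0],[0,0,0],0.8],[[-4,-20,0],[0,0,0],0.8],[[-6,-30,0],[0,0,0],0.8],[[-7,-35,0],[0,0,0],0.8],[[-7,-35,0],[0,0,0],0.8],[[-7,-35,0],[0,0,0],0.8],[[-7,-35,0],[0,0,0],0.8],[[-7,-35,0],[0,0,0],0.8],[[-7,-35,0],[0,0,0],0.8],[[-7,-35,0],[0,0,0],0.8],[[-6,-30,20],[0,0,0],0.8],[[-4,-20,25],[0,0,0],0.8],[[-1,-6,20],[0,0,0],0.8],[[0,0,10],[0,0,0],0.8],[[0,0,0],[0,0,0],0.8],[[0,0,0],[0,0,0],0.8],[[0,0,0],[0,0,0],0.8]]' | tail -2
python3 -c "
from h import *
go((.4878,.3397,.0748))"
```

```text
gripper_width: 0.0335
gripper_force: 20.0
t 14.6 pos [0.4882 0.3388 0.1324] yaw 8.05 zdown [ 1.9e-03  9.0e-04 -1.0e+00] w 0.0335 gf 20.0 F [ 0.1 -0.7 -0.3]
[0.4878 0.3397 0.0748] -> [-0.4 -0.9 57.6]
```

```bash
python3 -m inch '[[[0,-1,15],[0,0,0],0.8],[[0,0,20],[0,0,0],0.8],[[0,0,12],[0,0,0],0.8],[[0,0,6],[0,0,0],0.8],[[0,0,3],[0,0,0],0.8],[[0,0,1],[0,0,0],0.8],[[0,0,0],[0,0,0],0.8],[[0,0,0],[0,0,0],0.8],[[0,0,0],[0,0,0],0.8]]' | tail -2
python3 -c "
from h import *
go((.4878,.3397,.0743))"
```

```text
gripper_width: 0.0337
gripper_force: 20.0
t 15.4 pos [0.4873 0.3402 0.0745] yaw 8.11 zdown [ 7.e-04  4.e-04 -1.e+00] w 0.0337 gf 20.0 F [ 0.2 -0.7 -0.5]
[0.4878 0.3397 0.0743] -> [0.5 0.6 0.2]
```

```bash
python3 -m inch '[[[0,0,0.3],[0,0,0],0.8],[[0,0,0],[0,0,0],0.6],[[0,0,0],[0,0,0],0.45],[[0,0,0],[0,0,0],0.45],[[0,0,0],[0,0,0],0.45],[[0,0,-10],[0,0,0],0.45],[[0,0,-20],[0,0,0],0.45],[[0,0,-35],[0,0,0],0.45],[[0,0,-35],[0,0,0],0.45],[[0,0,0],[0,0,0],0.45],[[0,0,0],[0,0,0],0.45]]' | tail -2
python3 - <<'E'
from h import *
c=cap('top','top1.png');P=cloud(c)
X=P[193:214,334:355];p=X[(X[...,2]>.048)&(X[...,2]<.06)].astype(np.float32)
print(len(p),cv2.minEnclosingCircle(np.ascontiguousarray(p[:,:2])),p.mean(0))
print(ctrl.get_obs()['joint_positions'].round(2))
go((.6503,-.003,.172),(.6503,-.003,.04))
E
```

```text
gripper_width: 0.0478
gripper_force: 0.0
75 ((0.6496496200561523, -0.0027652753051370382), 0.012175606563687325) [ 0.64938277 -0.00301636  0.05230931]
[0.48 0.2  1.68 0.   1.26 1.91]
t 16.6 pos [0.4869 0.3399 0.1739] yaw 8.11 zdown [ 2.e-04  1.e-04 -1.e+00] w 0.0481 gf 0.0 F [-0.5 -0.7  0.2]
[ 0.6503 -0.003   0.172 ] -> [113.4 362.5   1.9]
[ 0.6503 -0.003   0.04  ] -> [ -0.   0. 132.]
```

View pics/top1.png

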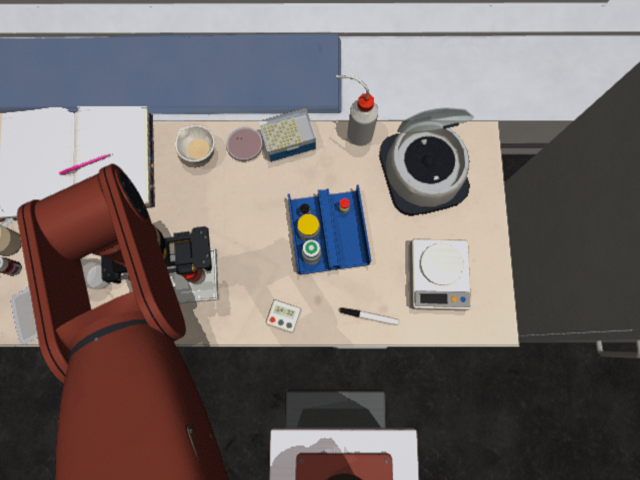

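The tray holds both bottles, partly hidden under the gripper. The vial stands undisturbed at (344,204).

```bash
python3 -m inch '[[[6,18,0],[0,0,0],0.45],[[12,40,0],[0,0,0],0.45],[[12,40,0],[0,0,0],0.45],[[12,40,0],[0,0,0],0.45],[[12,40,0],[0,0,0],0.45],[[12,40,0],[0,0,0],0.45],[[12,40,0],[0,0,0],0.45],[[12,40,0],[0,0,0],0.45],[[12,40,0],[0,0,0],0.45],[[11,24,0],[0,0,0],0.45],[[0,0,0],[0,0,0],0.45]]' | tail -1
python3 -m inch '[[[0,0,0],[0,0,-8.2],0.4],[[0,0,0],[0,0,-8.2],0.4],[[0,0,0],[0,0,-8.2],0.4],[[0,0,0],[0,0,-8.2],0.4],[[0,0,0],[0,0,-8.2],0.4],[[0,0,0],[0,0,-8.2],0.4],[[0,0,0],[0,0,-8.2],0.4],[[0,0,0],[0,0,-8.2],0.4],[[0,0,0],[0,0,-8.2],0.4],[[0,0,0],[0,0,-8.2],0.4],[[0,0,0],[0,0,-8],0.4],[[0,0,0],[0,0,0],0.4],[[0,0,0],[0,0,0],0.4],[[0,0,0],[0,0,0],0.4]]' | tail -1
python3 -c "
from h import *
go((.65,-.003,.08),(.65,-.003,.04))
print(ctrl.get_obs()['joint_positions'].round(2))"
```

```text
gripper_force: 0.0
gripper_force: 0.0
t 19.1 pos [ 0.6495 -0.002   0.1731] yaw 97.97 zdown [-1.1e-03  2.0e-04 -1.0e+00] w 0.0522 gf 0.0 F [-0.  -0.7  0.4]
[ 0.65  -0.003  0.08 ] -> [-1.1  0.5 93.1]
[ 0.65  -0.003  0.04 ] -> [-0.  0. 40.]
[-0.12  0.33  1.52  0.    1.29 -0.26]
```

```bash
python3 -m inch '[[[-1,0.5,20],[0,0,0],0.4],[[0,0,30],[0,0,0],0.4],[[0,0,30],[0,0,0],0.4],[[0,0,15],[0,0,0],0.4],[[0,0,0],[0,0,0],0.4],[[0,0,0],[0,0,0],0.4],[[0,0,0],[0,0,0],0.4]]' | tail -1
python3 -c "
from h import *
go((.65,-.003,.04))"
```

```text
gripper_force: 0.0
t 19.8 pos [ 0.6521 -0.0035  0.0809] yaw 98.09 zdown [ 3.3e-03 -4.0e-04 -1.0e+00] w 0.0524 gf 0.0 F [ 0.7  0.2 -0.2]
[ 0.65  -0.003  0.04 ] -> [ 0.9 -2.1 40.9]
```

```bash
python3 -m inch '[[[0.5,-0.5,10],[0,0,0],0.4],[[0,0,12],[0,0,0],0.4],[[0,0,10],[0,0,0],0.4],[[0,0,5],[0,0,0],0.4],[[0,0,2],[0,0,0],0.4],[[0,0,0],[0,0,0],0.4],[[0,0,0],[0,0,0],0.4],[[0,0,0],[0,0,0],0.4]]' | tail -1
python3 -c "
from h import *
go((.65,-.003,.04))"
```

```text
gripper_force: 0.0
t 20.6 pos [ 0.6505 -0.003   0.0403] yaw 98.11 zdown [ 1.e-03 -1.e-04 -1.e+00] w 0.0519 gf 0.0 F [ 0.4 -0.5  0.2]
[ 0.65  -0.003  0.04 ] -> [ 0.1 -0.5  0.3]
```

```bash
python3 -m inch '[[[0,0,0],[0,0,0],0.5],[[0,0,0],[0,0,0],0.6],[[0,0,0],[0,0,0],0.7],[[0,0,0],[0,0,0],0.85],[[0,0,0],[0,0,0],0.85],[[0,0,0],[0,0,0],0.85],[[0,0,0],[0,0,0],0.85]]' 15 | tail -2
python3 -c "
from h import *
go()"
python3 -m inch '[[[0,0,-5],[0,0,0],0.85],[[0,0,-15],[0,0,0],0.85],[[0,0,-25],[0,0,0],0.85],[[0,0,-30],[0,0,0],0.85],[[0,0,-30],[0,0,0],0.85],[[0,0,-15],[0,0,0],0.85],[[0,0,0],[0,0,0],0.85],[[0,0,0],[0,0,0],0.85],[[0,0,0],[0,0,0],0.85]]' | tail -2
python3 -c "
from h import *
go((.507,-.2213,.16),(.507,-.2213,.0845))"
```

```text
gripper_width: 0.0243
gripper_force: 15.0
t 21.3 pos [ 0.65   -0.003   0.0398] yaw 98.11 zdown [ 0. -0. -1.] w 0.0243 gf 15.0 F [-0.1 -0.5 -0.1]
gripper_width: 0.0241
gripper_force: 15.0
t 22.2 pos [ 0.6487 -0.0028  0.1575] yaw 98.11 zdown [-3.5e-03  5.0e-04 -1.0e+00] w 0.0241 gf 15.0 F [-0.2 -0.7 -1. ]
[ 0.507  -0.2213  0.16  ] -> [-196.3 -171.1   -2.1]
[ 0.507  -0.2213  0.0845] -> [-0.1  0.3 75.5]
```

```bash
python3 -m inch '[[[0,-10,0],[0,0,0],0.85],[[0,-20,0],[0,0,0],0.85],[[0,-30,0],[0,0,0],0.85],[[0,-35,0],[0,0,0],0.85],[[0,-35,0],[0,0,0],0.85],[[0,-30,0],[0,0,0],0.85],[[0,-11,0],[0,0,0],0.85],[[0,0,0],[0,0,0],0.85]]' | tail -1
python3 - <<'E'
from h import *
P=cloud(cap('top','top2.png'))[130:225,375:480].reshape(-1,3)
for x in(.58,.6,.62,.64,.66,.7):
    q=P[(P[:,1]<-.1)&(P[:,1]>-.35)&(abs(P[:,0]-x)<.01)]
    print(x,q[:,2].max().round(3) if len(q) else '')
go((.507,-.2213,.16),(.507,-.2213,.0842))
E
```

```text
gripper_force: 15.0
0.58 
0.6 
0.62 0.004
0.64 0.084
0.66 0.1
0.7 0.099
t 23.1 pos [ 0.4808 -0.0271  0.1597] yaw 98.07 zdown [ 7.e-04  1.e-04 -1.e+00] w 0.0241 gf 15.0 F [ 0.2  0.6 -0.2]
[ 0.507  -0.2213  0.16  ] -> [-195.9   -1.3   -0.3]
[ 0.507  -0.2213  0.0842] -> [ 0.  -0.1 75.8]
```

Clear of the centrifuge.

```bash
python3 -m inch '[[[-10,0,0],[0,0,0],0.85],[[-20,0,0],[0,0,0],0.85],[[-30,0,0],[0,0,0],0.85],[[-35,0,0],[0,0,0],0.85],[[-35,0,0],[0,0,0],0.85],[[-35,-1,0],[0,0,0],0.85],[[-21,0,10],[0,0,0],0.85],[[-10,0,15],[0,0,0],0.85],[[0,0,15],[0,0,0],0.85],[[0,0,10],[0,0,0],0.85],[[0,0,5],[0,0,0],0.85],[[0,0,0],[0,0,0],0.85],[[0,0,0],[0,0,0],0.85],[[0,0,0],[0,0,0],0.85]]' | tail -1
python3 -c "
from h import *
go((.507,-.2213,.0842))"
```

```text
gripper_force: 15.0
t 24.4 pos [ 0.508  -0.2211  0.1057] yaw 98.16 zdown [ 1.4e-03 -8.0e-04 -1.0e+00] w 0.0239 gf 15.0 F [ 0.6  0.1 -0.3]
[ 0.507  -0.2213  0.0842] -> [-0.  -1.1 21.5]
```

```bash
python3 -m inch '[[[0,-1,6],[0,0,0],0.85],[[0,0,7],[0,0,0],0.85],[[0,0,4],[0,0,0],0.85],[[0,0,2],[0,0,0],0.85],[[0,0,1],[0,0,0],0.85],[[0,0,1],[0,0,0],0.85],[[0,0,0],[0,0,0],0.85],[[0,0,0],[0,0,0],0.85],[[0,0,0],[0,0,0],0.85]]' | tail -1
python3 -c "
from h import *
go((.507,-.2213,.0838))"
```

```text
gripper_force: 15.0
t 25.4 pos [ 0.5064 -0.2214  0.0838] yaw 98.11 zdown [ 2.e-04 -1.e-04 -1.e+00] w 0.0239 gf 15.0 F [ 0.5  0.3 -0.5]
[ 0.507  -0.2213  0.0838] -> [0.1 0.6 0. ]
```

```bash
python3 -m inch '[[[0,0,0.4],[0,0,0],0.85],[[0,0,0],[0,0,0],0.85],[[0,0,0],[0,0,0],0.7],[[0,0,0],[0,0,0],0.5],[[0,0,0],[0,0,0],0.4],[[0,0,0],[0,0,0],0.4],[[0,0,0],[0,0,0],0.4],[[0,0,-8],[0,0,0],0.4],[[0,0,-20],[0,0,0],0.4],[[0,0,-35],[0,0,0],0.4],[[0,0,-35],[0,0,0],0.4],[[0,0,-10],[0,0,0],0.4]]' | tail -2
python3 -m inch '[[[0,0,0],[0,0,8.2],0.4],[[0,0,0],[0,0,8.2],0.4],[[0,0,0],[0,0,8.2],0.4],[[0,0,0],[0,0,8.2],0.4],[[0,0,0],[0,0,8.2],0.4],[[0,0,0],[0,0,8.2],0.4],[[0,0,0],[0,0,8.2],0.4],[[0,0,0],[0,0,8.2],0.4],[[0,0,0],[0,0,8.2],0.4],[[0,0,0],[0,0,8.2],0.4],[[0,0,0],[0,0,8],0.4],[[0,0,0],[0,0,0],0.4],[[0,0,0],[0,0,0],0.4]]' | tail -1
python3 -c "
from h import *
go((.487,.34,.18),(.487,.34,.0745))"
```

```text
gripper_width: 0.0522
gripper_force: 0.0
gripper_force: 0.0
t 27.9 pos [ 0.5062 -0.2213  0.1911] yaw 8.32 zdown [-4.e-04  2.e-04 -1.e+00] w 0.0522 gf 0.0 F [-0.4  0.4  0.1]
[0.487 0.34  0.18 ] -> [  62.2 -558.2   11.2]
[0.487  0.34   0.0745] -> [  0.    0.  105.5]
```

```bash
python3 -m inch '[[[2,-18,0],[0,0,0],0.45],[[4,-40,0],[0,0,0],0.45],[[5,-40,0],[0,0,0],0.45],[[5,-40,0],[0,0,0],0.45],[[5,-40,0],[0,0,0],0.45],[[5,-40,0],[0,0,0],0.45],[[5,-40,0],[0,0,0],0.45],[[5,-40,0],[0,0,0],0.45],[[5,-40,0],[0,0,0],0.45],[[4,-40,0],[0,0,0],0.45],[[4,-40,0],[0,0,0],0.45],[[4,-40,0],[0,0,0],0.45],[[4,-40,0],[0,0,0],0.45],[[4,-40,0],[0,0,0],0.45],[[1,-20,20],[0,0,0],0.45],[[0,0,30],[0,0,0],0.45],[[0,0,0],[0,0,0],0.45],[[0,0,0],[0,0,0],0.45],[[0,0,0],[0,0,0],0.45],[[0,0,0],[0,0,0],0.45]]' | tail -1
python3 -c "
from h import *
go((.487,.34,.0745))"
```

```text
gripper_force: 0.0
t 29.9 pos [0.4902 0.3399 0.1434] yaw 8.08 zdown [ 0.0027  0.0014 -1.    ] w 0.048 gf 0.0 F [-0.5  0.5 -0.7]
[0.487  0.34   0.0745] -> [-3.3 -0.5 68.9]
```

```bash
python3 -m inch '[[[-2,0,20],[0,0,0],0.45],[[0,0,20],[0,0,0],0.45],[[0,0,0],[0,0,0],0.45],[[0,0,0],[0,0,0],0.45],[[0,0,0],[0,0,0],0.45]]' | tail -1
python3 -c "
from h import *
go((.487,.3402,.0743))"
```

```text
gripper_force: 0.0
t 30.4 pos [0.4882 0.3398 0.1031] yaw 8.09 zdown [ 0.0024  0.0013 -1.    ] w 0.0477 gf 0.0 F [ 0.9  0.  -0.4]
[0.487  0.3402 0.0743] -> [-1.3 -0.5 28.8]
```

```bash
python3 -m inch '[[[-0.5,-0.3,10],[0,0,0],0.45],[[0,0,12],[0,0,0],0.45],[[0,0,6],[0,0,0],0.45],[[0,0,0],[0,0,0],0.45],[[0,0,0],[0,0,0],0.45],[[0,0,0],[0,0,0],0.45]]' | tail -1
python3 -c "
from h import *
go((.487,.3402,.0743))"
python3 -m inch '[[[0,0,0],[0,0,0],0.6],[[0,0,0],[0,0,0],0.7],[[0,0,0],[0,0,0],0.8],[[0,0,0],[0,0,0],0.8],[[0,0,0],[0,0,0],0.8],[[0,0,0],[0,0,0],0.8]]' 20 | tail -2
python3 -c "
from h import *
go()"
```

```text
gripper_force: 0.0
t 30.9 pos [0.4868 0.3399 0.0736] yaw 8.11 zdown [ 4.e-04  2.e-04 -1.e+00] w 0.0479 gf 0.0 F [ 0.2 -0.2  1.3]
[0.487  0.3402 0.0743] -> [ 0.3 -0.3 -0.7]
gripper_width: 0.0336
gripper_force: 20.0
t 31.6 pos [0.4868 0.3398 0.0736] yaw 8.11 zdown [ 5.e-04  2.e-04 -1.e+00] w 0.0336 gf 20.0 F [ 0.2 -0.2  2.3]
```

```bash
python3 -m inch '[[[0,0,-5],[0,0,0],0.8],[[0,0,-15],[0,0,0],0.8],[[0,0,-25],[0,0,0],0.8],[[0,0,-30],[0,0,0],0.8],[[0,0,-30],[0,0,0],0.8],[[0,0,-25],[0,0,0],0.8],[[0,0,0],[0,0,0],0.8],[[0,0,0],[0,0,0],0.8],[[0,0,0],[0,0,0],0.8]]' | tail -2
python3 -c "
from h import *
go((.6097,-.0082,.2),(.6097,-.0082,.0758))"
```

```text
gripper_width: 0.0338
gripper_force: 20.0
t 32.5 pos [0.4856 0.3392 0.2019] yaw 8.11 zdown [-0.0023 -0.0012 -1.    ] w 0.0338 gf 20.0 F [-0.3 -0.7 -1.3]
[ 0.6097 -0.0082  0.2   ] -> [ 73.8 361.5   2. ]
[ 0.6097 -0.0082  0.0758] -> [ 3.000e-01 -1.000e-01  1.242e+02]
```

```bash
python3 -m inch '[[[2,10,0],[0,0,0],0.8],[[4,20,0],[0,0,0],0.8],[[6,30,0],[0,0,0],0.8],[[7,35,0],[0,0,0],0.8],[[7,35,0],[0,0,0],0.8],[[7,35,0],[0,0,0],0.8],[[7,35,0],[0,0,0],0.8],[[7,35,0],[0,0,0],0.8],[[7,35,0],[0,0,0],0.8],[[7,35,0],[0,0,0],0.8],[[6,30,0],[0,0,0],0.8],[[5,20,0],[0,0,0],0.8],[[1,6,15],[0,0,0],0.8],[[0,0,20],[0,0,0],0.8],[[0,0,10],[0,0,0],0.8],[[0,0,0],[0,0,0],0.8],[[0,0,0],[0,0,0],0.8],[[0,0,0],[0,0,0],0.8]]' | tail -2
python3 -c "
from h import *
go((.6097,-.0082,.0758))"
```

```text
gripper_width: 0.0333
gripper_force: 20.0
t 34.2 pos [ 0.6102 -0.0069  0.1592] yaw 8.15 zdown [ 1.4e-03 -2.0e-04 -1.0e+00] w 0.0333 gf 20.0 F [ 0.1  1.1 -0.2]
[ 0.6097 -0.0082  0.0758] -> [-0.8  1.2 83.4]
```

```bash
python3 -m inch '[[[0,1.2,15],[0,0,0],0.8],[[0,0,22],[0,0,0],0.8],[[0,0,20],[0,0,0],0.8],[[0,0,12],[0,0,0],0.8],[[0,0,5],[0,0,0],0.8],[[0,0,3],[0,0,0],0.8],[[0,0,0],[0,0,0],0.8],[[0,0,0],[0,0,0],0.8],[[0,0,0],[0,0,0],0.8],[[0,0,0],[0,0,0],0.8]]' | tail -2
python3 -c "
from h import *
go((.6097,-.0082,.0758))"
```

```text
gripper_width: 0.0334
gripper_force: 20.0
t 35.2 pos [ 0.6104 -0.0086  0.0821] yaw 8.11 zdown [ 1.2e-03 -2.0e-04 -1.0e+00] w 0.0334 gf 20.0 F [ 0.3 -0.3 -1.6]
[ 0.6097 -0.0082  0.0758] -> [-0.6 -0.5  6.3]
```

```bash
python3 -m inch '[[[-0.2,-0.3,2],[0,0,0],0.8],[[0,0,2],[0,0,0],0.8],[[0,0,1],[0,0,0],0.8],[[0,0,0.5],[0,0,0],0.8],[[0,0,0],[0,0,0],0.8],[[0,0,0],[0,0,0],0.8],[[0,0,0],[0,0,0],0.8]]' | tail -2
python3 -c "
from h import *
go((.6097,-.0082,.0758))"
```

```text
gripper_width: 0.0334
gripper_force: 20.0
t 36.0 pos [ 0.6097 -0.0083  0.0758] yaw 8.11 zdown [-0.  0. -1.] w 0.0334 gf 20.0 F [ 0.3 -0.8 -0.7]
[ 0.6097 -0.0082  0.0758] -> [ 0.1 -0.1  0. ]
```

```bash
python3 -m inch '[[[0,0,0.4],[0,0,0],0.8],[[0,0,0],[0,0,0],0.8],[[0,0,0],[0,0,0],0.6],[[0,0,0],[0,0,0],0.45],[[0,0,0],[0,0,0],0.4],[[0,0,0],[0,0,0],0.4],[[0,0,0],[0,0,0],0.4],[[0,0,-8],[0,0,0],0.4],[[0,0,-20],[0,0,0],0.4],[[0,0,-35],[0,0,0],0.4],[[0,0,-35],[0,0,0],0.4],[[0,0,0],[0,0,0],0.4],[[0,0,0],[0,0,0],0.4],[[0,0,0],[0,0,0],0.4]]' | tail -2
python3 -c "
from h import *
go((.4795,.43,.172),(.4795,.43,.0702))"
```

```text
gripper_width: 0.0521
gripper_force: 0.0
t 37.4 pos [ 0.6089 -0.0082  0.1724] yaw 8.11 zdown [-1.8e-03  3.0e-04 -1.0e+00] w 0.0521 gf 0.0 F [-0.1  0.7  0.4]
[0.4795 0.43   0.172 ] -> [ -66.3 -452.1    0.8]
[0.4795 0.43   0.0702] -> [2.000e-01 1.000e-01 1.018e+02]
```

```bash
python3 -m inch '[[[-3,-20,0],[0,0,0],0.45],[[-5,-35,0],[0,0,0],0.45],[[-6,-40,0],[0,0,0],0.45],[[-6,-40,0],[0,0,0],0.45],[[-6,-40,0],[0,0,0],0.45],[[-6,-40,0],[0,0,0],0.45],[[-6,-40,0],[0,0,0],0.45],[[-6,-40,0],[0,0,0],0.45],[[-6,-40,0],[0,0,0],0.45],[[-6,-40,0],[0,0,0],0.45],[[-5,-40,0],[0,0,0],0.45],[[-4,-27,0],[0,0,0],0.45],[[-1,-10,15],[0,0,0],0.45],[[0,0,25],[0,0,0],0.45],[[0,0,20],[0,0,0],0.45],[[0,0,0],[0,0,0],0.45],[[0,0,0],[0,0,0],0.45],[[0,0,0],[0,0,0],0.45],[[0,0,0],[0,0,0],0.45]]' | tail -1
python3 -c "
from h import *
go((.4795,.43,.0702))"
```

```text
gripper_force: 0.0
t 39.2 pos [0.4815 0.43   0.1148] yaw 8.08 zdown [ 0.0019  0.0012 -1.    ] w 0.048 gf 0.0 F [-0.2  0.7 -0.3]
[0.4795 0.43   0.0702] -> [-2.1 -0.2 44.6]
```

```bash
python3 -m inch '[[[-1,0,15],[0,0,0],0.45],[[0,0,17],[0,0,0],0.45],[[0,0,11],[0,0,0],0.45],[[0,0,0],[0,0,0],0.45],[[0,0,0],[0,0,0],0.45],[[0,0,0],[0,0,0],0.45],[[0,0,0],[0,0,0],0.45]]' | tail -1
python3 -c "
from h import *
go((.4795,.43,.0702))"
```

```text
gripper_force: 0.0
t 40.0 pos [0.4801 0.4301 0.0713] yaw 8.11 zdown [ 1.1e-03  8.0e-04 -1.0e+00] w 0.0483 gf 0.0 F [ 0.7 -0.1  0.3]
[0.4795 0.43   0.0702] -> [-0.6  0.   1.1]
```

```bash
python3 -m inch '[[[0,0,0],[0,0,0],0.6],[[0,0,0],[0,0,0],0.7],[[0,0,0],[0,0,0],0.8],[[0,0,0],[0,0,0],0.8],[[0,0,0],[0,0,0],0.8],[[0,0,0],[0,0,0],0.8]]' 20 | tail -2
python3 -c "
from h import *
go()"
python3 -m inch '[[[0,0,-5],[0,0,0],0.8],[[0,0,-15],[0,0,0],0.8],[[0,0,-25],[0,0,0],0.8],[[0,0,-30],[0,0,0],0.8],[[0,0,-30],[0,0,0],0.8],[[0,0,-25],[0,0,0],0.8],[[0,0,0],[0,0,0],0.8],[[0,0,0],[0,0,0],0.8],[[0,0,0],[0,0,0],0.8]]' | tail -2
python3 -c "
from h import *
go((.5495,-.0203,.2),(.5495,-.0203,.0724))"
```

```text
gripper_width: 0.0301
gripper_force: 20.0
t 40.5 pos [0.4797 0.4298 0.0706] yaw 8.11 zdown [ 3.e-04  1.e-04 -1.e+00] w 0.0301 gf 20.0 F [ 0.3 -0.9  1.4]
gripper_width: 0.0301
gripper_force: 20.0
t 41.5 pos [0.4787 0.4291 0.1989] yaw 8.11 zdown [-0.0022 -0.0015 -1.    ] w 0.0301 gf 20.0 F [-0.  -0.4 -0.7]
[ 0.5495 -0.0203  0.2   ] -> [  6.7 454.9  -0.6]
[ 0.5495 -0.0203  0.0724] -> [ 3.000e-01 -1.000e-01  1.276e+02]
```

```bash
python3 -m inch '[[[0,10,0],[0,0,0],0.8],[[0,20,0],[0,0,0],0.8],[[0,30,0],[0,0,0],0.8],[[1,35,0],[0,0,0],0.8],[[1,35,0],[0,0,0],0.8],[[1,35,0],[0,0,0],0.8],[[1,35,0],[0,0,0],0.8],[[1,35,0],[0,0,0],0.8],[[1,35,0],[0,0,0],0.8],[[0,35,0],[0,0,0],0.8],[[0,35,0],[0,0,0],0.8],[[0,35,0],[0,0,0],0.8],[[0,35,0],[0,0,0],0.8],[[0,30,0],[0,0,0],0.8],[[0,15,10],[0,0,0],0.8],[[0,0,20],[0,0,0],0.8],[[0,0,10],[0,0,0],0.8],[[0,0,0],[0,0,0],0.8],[[0,0,0],[0,0,0],0.8],[[0,0,0],[0,0,0],0.8]]' | tail -2
python3 -c "
from h import *
go((.5496,-.0203,.0724))"
```

```text
gripper_width: 0.0302
gripper_force: 20.0
t 43.5 pos [ 0.5502 -0.0194  0.1612] yaw 8.16 zdown [ 1.2e-03 -2.0e-04 -1.0e+00] w 0.0302 gf 20.0 F [-0.8  0.3 -0.6]
[ 0.5496 -0.0203  0.0724] -> [-0.8  0.7 88.8]
```

```bash
python3 -m inch '[[[0,0.7,15],[0,0,0],0.8],[[0,0,22],[0,0,0],0.8],[[0,0,20],[0,0,0],0.8],[[0,0,15],[0,0,0],0.8],[[0,0,7],[0,0,0],0.8],[[0,0,3],[0,0,0],0.8],[[0,0,0],[0,0,0],0.8],[[0,0,0],[0,0,0],0.8],[[0,0,0],[0,0,0],0.8],[[0,0,0],[0,0,0],0.8]]' | tail -2
python3 -c "
from h import *
go((.5496,-.0203,.0724))"
```

```text
gripper_width: 0.0298
gripper_force: 20.0
t 44.5 pos [ 0.5504 -0.0207  0.0792] yaw 8.11 zdown [ 1.4e-03 -2.0e-04 -1.0e+00] w 0.0298 gf 20.0 F [ 0.1 -0.2 -0.1]
[ 0.5496 -0.0203  0.0724] -> [-0.7 -0.5  6.8]
```

```bash
python3 -m inch '[[[0,-0.3,2],[0,0,0],0.8],[[0,0,2],[0,0,0],0.8],[[0,0,1.5],[0,0,0],0.8],[[0,0,0.5],[0,0,0],0.8],[[0,0,0],[0,0,0],0.8],[[0,0,0],[0,0,0],0.8],[[0,0,0],[0,0,0],0.8]]' | tail -2
python3 -c "
from h import *
go((.5496,-.0203,.0724))"
```

```text
gripper_width: 0.0303
gripper_force: 20.0
t 45.1 pos [ 0.5499 -0.0203  0.0726] yaw 8.11 zdown [ 2.e-04  0.e+00 -1.e+00] w 0.0303 gf 20.0 F [-1.4  0.3  1.6]
[ 0.5496 -0.0203  0.0724] -> [-0.3 -0.   0.2]
```

```bash
python3 -m inch '[[[0,0,0.2],[0,0,0],0.8],[[0,0,0],[0,0,0],0.8],[[0,0,0],[0,0,0],0.6],[[0,0,0],[0,0,0],0.45],[[0,0,0],[0,0,0],0.4],[[0,0,0],[0,0,0],0.4],[[0,0,0],[0,0,0],0.4],[[0,0,-8],[0,0,0],0.4],[[0,0,-20],[0,0,0],0.4],[[0,0,-35],[0,0,0],0.4],[[0,0,-35],[0,0,0],0.4],[[0,0,-35],[0,0,0],0.4],[[0,0,0],[0,0,0],0.4]]' | tail -2
python3 -m inch '[[[-5,-20,0],[0,0,0],0.4],[[-5,-40,0],[0,0,0],0.4],[[-5,-40,0],[0,0,0],0.4],[[-5,-40,0],[0,0,0],0.4],[[-5,-40,0],[0,0,0],0.4],[[-5,-40,0],[0,0,0],0.4],[[-5,-40,0],[0,0,0],0.4],[[-5,-40,0],[0,0,0],0.4],[[-5,-40,0],[0,0,0],0.4],[[0,0,0],[0,0,0],0.4],[[0,0,0],[0,0,0],0.4],[[0,0,0],[0,0,0],0.4]]' | tail -1
python3 - <<'E'
from h import *
c=cap('top','top3.png');P=cloud(c)
def rep(nm,u,v,r,zl,zh):
    X=P[v-r:v+r+1,u-r:u+r+1];p=X[(X[...,2]>zl)&(X[...,2]<zh)].astype(np.float32)
    (cx,cy),R=cv2.minEnclosingCircle(np.ascontiguousarray(p[:,:2]));print(nm,len(p),round(cx,4),round(cy,4),round(R,4),p.mean(0).round(4))
rep('redvial',440,258,12,.09,.105)
rep('blackvial',305,209,8,.048,.060)
rep('redbot',347,216,11,.078,.09)
rep('pink',353,242,11,.069,.082)
rep('green',312,248,12,.086,.098)
rep('yellow',308,225,14,.066,.08)
cv2.imwrite('pics/z3.png',cv2.resize(c['color'][180:320,280:480,::-1],(800,560),interpolation=cv2.INTER_CUBIC))
go()
E
```

```text
gripper_width: 0.0524
gripper_force: 0.0
gripper_force: 0.0
redvial 96 0.5072 -0.2213 0.012 [ 0.5064 -0.2207  0.0957]
blackvial 77 0.6372 0.0887 0.0116 [0.637  0.0889 0.0524]
redbot 181 0.6106 -0.007 0.0175 [ 0.6104 -0.0067  0.0816]
pink 147 0.5498 -0.0199 0.0157 [ 0.549  -0.0196  0.0726]
green 213 0.536 0.0716 0.0186 [0.5355 0.0718 0.0896]
yellow 346 0.5941 0.0797 0.0242 [0.5932 0.0797 0.0703]
t 47.7 pos [0.4576 0.3088 0.205 ] yaw 8.03 zdown [-3.e-04 -6.e-04 -1.e+00] w 0.0524 gf 0.0 F [ 1.4 -0.5  0.7]
```

View pics/z3.png

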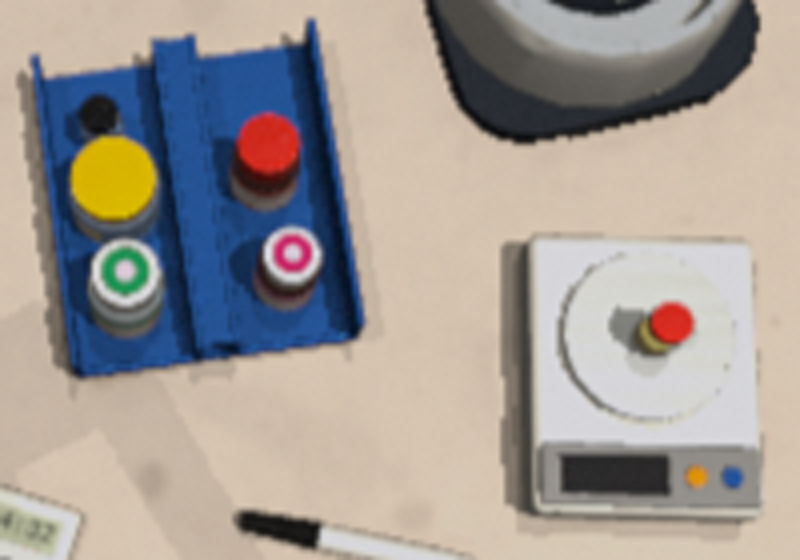

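The vial stands centred on the pan at crop (655,335). Both bottles are upright and back in the lane within about 1 mm of their starting positions, and the other containers haven't moved.

```bash
python3 -c "
from h import *
print(ticket.job_done())"
```

```text
the job is handed in; nothing more can be done
None
```

The job is handed in at about 48 s on the robot's clock: the red-capped vial stands in the middle of the balance pan, the red and pink bottles are back within about 1 mm of where they stood, and nothing tipped over.

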